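Unlock the dock and lift out the slide cassette

ROBOT

A 6-joint arm with a two-finger parallel gripper is mounted at the origin on a cart in front of the work surface, level with it; the furniture and walls round the work are solid. World frame = base frame: x ahead of the robot, y to its left, z up, the work surface at z = 0. Lengths are in m, angles in rad, forces in N, time in s.
With the tool pointing down it reaches from about 0.35 to 0.875 m from the base axis. Payload 4.2 kg.
Tool frame: the origin (TCP) lies on the mounting face of the last link; the fingertips stand 182 mm ahead of it and the grasp point (between the pads) lies 164 mm ahead of it; z points along the fingers, y is the line along which they close (so a half turn about z gives the same grasp; the last joint's range is limited). The gripper opens to 87 mm and grips with 3 to 60 N. Pads are 19 mm wide; open, the fingers measure 117 mm over their backs; the gripper's body (75 mm by 190 mm) begins 51 mm behind the grasp point.
Start: joints at [-0.87, 0.385, 0.008, 0, -1.194, -0.259], TCP at [0.267, -0.565, 0.405] pointing down, gripper open.
Joint ranges: [-3.14, 3.14], [-1.21, 2.06], [-1.07, 1.41], [-3.16, 2.05], [-2.99, -0.16], [-3.1, 3.1]. Speed limits (rad/s): [2.79, 2.79, 3.14, 3.14, 3.14, 3.14].

INTERFACE

Orientations are given as a unit quaternion [x, y, z, w].
In Python, from rig import env, vision gives the robot as it stands.
- The arm moves only by the tool jog_arm, never from a script. Its arguments are lists of equal length, an entry for each row: "turn": the turn, a rotation vector about the world's x, y, z in degrees, a list of three; "dp": the shift along the world's x, y, z in m, a list of three; "gripper": the opening in per cent of the stroke, from 0 (shut) to 100 (fully open). In form: {"turn": [[ax, ay, az], ...], "dp": [[tx, ty, tz], ...], "gripper": [gripper, ...]}. A call has 1 to 12 rows; each row is the pose to reach, as a shift and turn from the pose commanded when the call began; what a row does not reach only later rows make up. A row lasts 1/10 s, in which the tool goes at most 50 mm and 8.59 degrees, less where a joint would pass 70% of its speed; a pose out of reach is approached as far as the arm can. A call with a gripper value outside its range is refused whole. The fingers move at their own pace and stop on an object; "newtons" is the grip in N (left out, the last holds). Time passes only in rows, so rows that repeat a pose let the fingers close. It gives the time, the measured TCP pose, the force, the opening and the grip force at its end, in the units of the state.
- env.state(): the state, without advancing time (a new reading comes with each control period).
- vision.get_image(name): name is "scene" or "top"; returns a dict with "image" (420x560x3 uint8, red, green, blue), "fx", "fy", "cx", "cy" (pixels), "rvec" (rotation vector, rad) and "tvec" (3), from world to camera coordinates, as OpenCV has them. Camera axes: x right, y down, z forward; pixel columns grow to the right and rows downward; lengths in m; the calibration is good to about 2 mm. A picture is of the moment at which its call begins. There is no depth.
- env.finish_job(): hands the job in; it is judged then, once.
The state is a dict: "time": time; "joint_pos": joint angles; "dq": joint speeds; "tau": joint torques, N m; "eef_pos": TCP position; "tool_rot": TCP orientation; "wrist_force": force on the tool from outside, world axes, zero at the start; "moment": the same for the moment, N m; "finger_gap": finger opening in m; "finger_force": force on a finger pad.
Only numpy, scipy, OpenCV 4.12 (cv2) and the standard library are available. Lean on these libraries where they do the work, as an engineer would, in place of code of your own. Each camera call takes 0.05 s, during which the arm holds its last target. There are 200 camera calls.

TASK

The slide cassette is locked into its loading dock: throw the dock's lever round until it snaps into the release notch, the one marked with a raised ring, so that the clamp tongue swings off the cassette. Then pinch the cassette's two side catches together between the fingers and lift it, level, out of the dock. Finish while still holding it by the pinched catches, level and still, at least 10 cm above where it sat, ready to be taken from you; do not put it down, and leave the other things on the bench where they are.

Things in the scene. Friction and masses are not known exactly. Their poses are not given: they have to be found in the camera images.
- dock: Fixed loading dock: grey plate (x -110 to 58, y -88 to 48 mm), top at z 22 mm, aluminium well, white housing behind (to x 84 mm, 35 mm high). Origin on the bench under the middle of the well; x points away from the lever end, z up. Well walls end at z 42 mm; midway on each long side a lip (50 mm along x, y 25.5 to 37 mm) stands to z 50 mm over the catch teeth. Turned up to 0.35 rad.
- lever_axis (a point): Vertical axis of the lever, at dock x -66, y -35 mm, at the height of the top of the handle arm (z 58 mm). The level arm runs from here to the knob; in the dock frame it bears 212 degrees from +x at lever 0 and 272 degrees at 1.05.
- lever (a joint): Clamp lever angle (rad), growing anticlockwise from above: 0 = locked notch (bar mark), 1.05 = release notch (raised white ring); stops 0.05 beyond each. A sprung pin drops into each notch: the lever resists (about 3 N at the knob) up to halfway, 0.53, then pulls itself on into the notch. At 0 its steel tongue lies over the ledge of the cassette and blocks it; near 1.05 it is clear.
- lever_knob (a point): Centre of the top of the lever's knob: upright, round, black, 16 mm across, 66 mm from the lever's axis, top at z 98 mm, underside at z 62 mm. Pinch it from above or push it. It stands out past the edge of the plate.
- release_mark (a point): Fixed point where the centre of the knob's top comes to be when the lever is in the release notch. The raised white ring itself, 12 mm across, is on the plate's top on the same line from the axis, 43 mm out.
- cassette: Grey slide cassette with four glass slides, 0.13 to 0.23 kg: basket 86 x 28 x 29 mm, a ledge 14 mm long at its -x end. Origin in the middle of its underside, x along its length, z up. It starts seated in the well, origin at dock (0, 0, 22 mm), axes along the dock's. Highest parts: the two catch pads, 58 mm above its underside; slides end at 30 mm.
- catch_left_pad (a point): Middle of the outer face of the finger pad of the catch on the cassette's +y side: upright pad 26 mm wide (along x) and 26 mm high (32 to 58 mm above the cassette's underside, 54 to 80 mm above the bench when seated). Outer face 27 mm from the cassette's middle when free, 21 mm when pinched.
- catch_right_pad (a point): The same on the cassette's -y side. Over the two pads the cassette measures 54 mm when free and 42 mm fully pinched.
- catch_left (a joint): How far the +y catch is pressed in (m): 0 free, 0.006 fully in against its stop. Spring 3 N at first, 5 N fully in. Its tooth is clear of the well's lip once it is in by more than about 4 mm.
- catch_right (a joint): The same for the catch on the -y side.
- spare_cassette: Bystander: an empty cassette of the same kind standing loose at the front right of the bench; not to be moved.
- timer: Bystander: small digital timer lying on its back, 62 x 62 x 18 mm, at the left of the dock.
- marker: Bystander: black marker pen, 136 mm long, 12 mm thick, lying at the front edge.
- petri: Bystander: lidded petri dish, 67 mm across, 16 mm high, behind the dock at the right.
- bottle_white: Bystander: white plastic bottle, 48 mm across, 88 mm high, at the front right.
- bottle_amber: Bystander: amber bottle, 56 mm across, 114 mm high, at the front right.
- tube50: Bystander: capped 50 ml tube, 34 mm across, 112 mm high, standing behind the dock at the left.
- tape: Bystander: roll of marking tape lying flat, 72 mm across, 19 mm high, at the front edge.

How it is judged:
On the way, in this order (a step that is already met when the one before it is completed fails the run):
1. the lever rests in the release notch while the cassette is still seated (value of joint lever above 0.95 rad and z of cassette in the frame of dock below 0.03 m), for 0.2 s.
2. both catches are pinched in by the fingers while the cassette is still down in the well (value of joint each of catch_left, catch_right above 0.004 m and contact force between the fingers and cassette above 1 N and z of cassette in the frame of dock below 0.03 m), for 0.1 s.
At the end, for the whole second after the job is handed in: The lever stands in the release notch (joint above 0.95 rad); the fingers hold the cassette with both catches pinched in by more than 4 mm, its origin at least 93 mm above where it sat (more than 115 mm above the bench), not touching the dock, tilted less than 0.2 rad, moving slower than 0.03 m/s (value of joint lever above 0.95 rad and z of cassette in the frame of dock above 0.115 m and value of joint each of catch_left, catch_right above 0.004 m and contact force between the fingers and cassette above 1 N and contact force between cassette and dock below 0.05 N and angle between cassette's own z axis and vertical below 0.2 rad and linear speed of cassette below 0.03 m/s); the arm keeps its last pose, push and grip.
It fails at once if one of the other things on the bench is moved by more than 2 cm (distance of any of spare_cassette, timer, marker, petri, bottle_white, bottle_amber, tube50, tape from where it was at the start of the episode above 0.02 m).
It fails at once if the cassette is tipped by more than 0.5 rad (angle between cassette's own z axis and vertical above 0.5 rad).
It also fails if it takes over 56 s, if anything falls off the work surface, if the arm or the gripper's body presses on something with over 40 N, if the wrist force passes 120 N, or if a joint passes its speed limit or range.

## Working session

There is one attempt and no reset: what is moved stays moved. The work goes in short steps, Python scripts to look and compute and a tool call to move; the robot and the scene stay as the last step left them, time stands still between calls to the robot, and variables do not carry over. Pictures are saved under pics/ and viewed, at most 10 in all, crops included, and the job is handed in when it is done.

Besides the shell and the picture viewer there is one more tool, called after "Request:" in YAML: its name, and indented under it one key for each argument. jog_arm: Moves the arm, as the interface text tells. Its arguments: {"type":"object","properties":{"turn":{"type":"array","items":{"type":"array","items":{"type":"number"}}},"dp":{"type":"array","items":{"type":"array","items":{"type":"number"}}},"gripper":{"type":"array","items":{"type":"number"}},"newtons":{"type":"number"}},"required":["turn","dp","gripper"]}

```bash
mkdir -p pics; cat > h.py <<'E'
import numpy as np,cv2
from rig import env,vision
def cam(n):
    d=vision.get_image(n);K=np.array([[d['fx'],0,d['cx']],[0,d['fy'],d['cy']],[0,0,1.]])
    R=cv2.Rodrigues(np.array(d['rvec'],float))[0];t=np.array(d['tvec'],float).ravel()
    return np.array(d['image']),K,R,t
def ray(c,u,v,z):
    _,K,R,t=c;o=-R.T@t;d=R.T@np.linalg.inv(K)@[u,v,1];return o+d*(z-o[2])/d[2]
def proj(c,p):
    _,K,R,t=c;q=K@(R@np.array(p,float)+t);return q[:2]/q[2]
E
python3 - <<'E'
from h import *
for n in('scene','top'):
    c=cam(n);cv2.imwrite(f'pics/{n}0.png',c[0][:,:,::-1]);np.savez(f'{n}0.npz',*c)
    print(n,-c[2].T@c[3],c[1][0,0]);
s=env.state();print(s)
E
```

```text
scene [-0.03366596  0.71014722  0.55160612] 411.15040177786716
top [ 0.28822021 -0.16047734  1.49663875] 489.24295176662844
{'time': 0.1, 'joint_pos': array([-8.70420068e-01,  3.85510067e-01,  6.77846537e-03, -4.36024780e-04,
       -1.19400293e+00, -2.58627842e-01]), 'dq': array([-0.00167104, -0.00236795,  0.00271119,  0.00178552, -0.00065843,
       -0.00116234]), 'tau': array([-4.13510934e-04, -3.91689849e+01,  1.87935716e+01,  4.23190713e+00,
        1.34428334e-02, -8.14627401e-05]), 'eef_pos': array([ 0.26717714, -0.56482563,  0.40375638]), 'tool_rot': array([-2.19004111e-01,  9.75723434e-01,  9.53299136e-04, -2.67296146e-04]), 'wrist_force': array([ 0.00699638, -0.13251762,  0.04388929]), 'moment': array([ 0.03443957, -0.03005708,  0.04143138]), 'finger_force': 0.0, 'finger_gap': 0.0874479306984363}
```

View pics/top0.png

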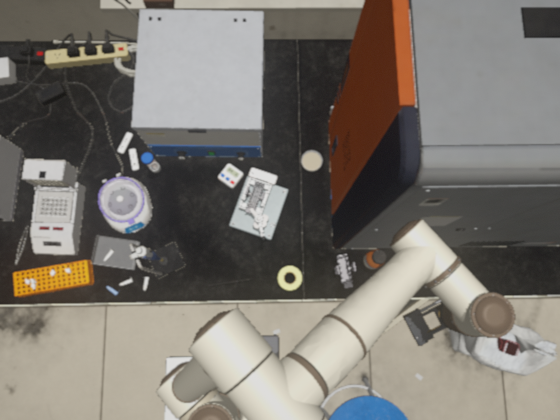

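View pics/scene0.png

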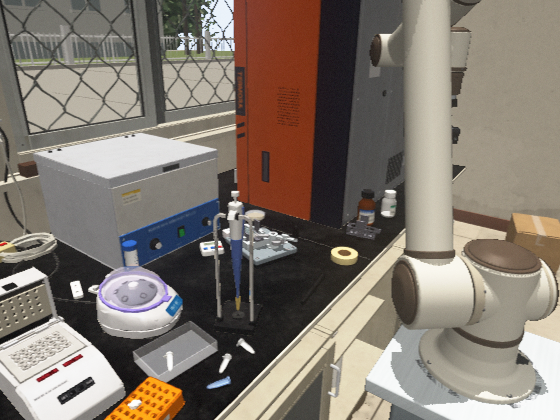

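The top view shows the dock at about (260,205), with the timer at (230,175), petri dish at (312,160) and tape at (289,278). In the scene view the dock is at (262,243). I'll zoom in on both.

```bash
python3 - <<'E'
from h import *
a=np.load('top0.npz');b=np.load('scene0.npz')
A=a['arr_0'][155:250,215:305];B=b['arr_0'][200:275,190:310]
A=cv2.resize(A,None,fx=6,fy=6,interpolation=2);B=cv2.resize(B,None,fx=6,fy=6,interpolation=2)
cv2.imwrite('pics/topc.png',A[:,:,::-1]);cv2.imwrite('pics/scc.png',B[:,:,::-1])
c=[a['arr_%d'%i] for i in range(4)]
for p in [(273,169),(288,182),(272,239),(230,222),(261,205)]: print(p,ray(c,*p,.022))
E
```

```text
(273, 169) [ 0.71161054 -0.16418893  0.022     ]
(288, 182) [ 0.66915693 -0.21019998  0.022     ]
(272, 239) [ 0.49135396 -0.15801294  0.022     ]
(230, 222) [ 0.54565928 -0.03056634  0.022     ]
(261, 205) [ 0.59732811 -0.12564246  0.022     ]
```

View pics/topc.png

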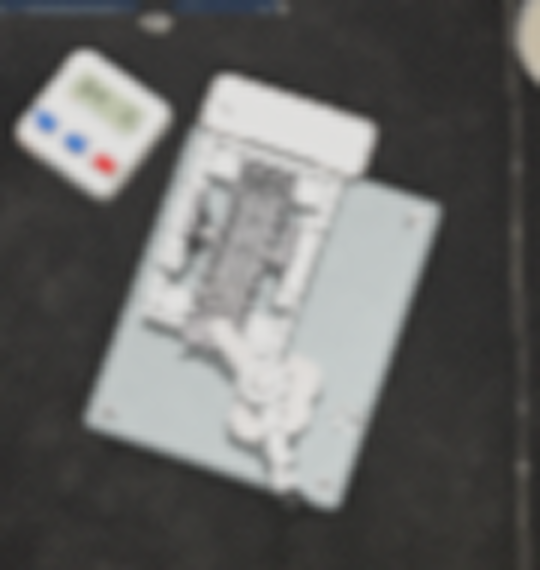

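View pics/scc.png

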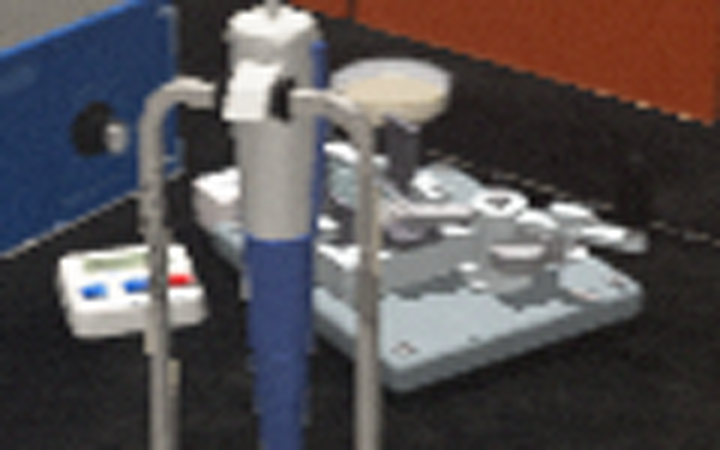

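Top crop (6x): plate corners at (85,423), (338,508) and (441,205). The dock is yawed about -18.5°, and the lever hub is near (265,375) with its arm running to (290,497). I'll fit the plate edges.

```bash
cat >> h.py <<'E'
def load(f):
    a=np.load(f);return [a['arr_%d'%i] for i in range(4)]
def dock(P,p):
    x,y,th=P;c,s=np.cos(th),np.sin(th);return np.array([x+c*p[0]-s*p[1],y+s*p[0]+c*p[1],p[2]])
E
python3 - <<'E'
from h import *
from scipy.optimize import least_squares
c=load('top0.npz');im=c[0][155:250,215:305].astype(np.uint8)
hsv=cv2.cvtColor(im,cv2.COLOR_RGB2HSV)
m=((im.min(2)>110)).astype(np.uint8)
n,l,st,_=cv2.connectedComponentsWithStats(m);k=l[50,22]  # plate (crop 133/6,300/6)
k=l[50,60];m=(l==k).astype(np.uint8);print(st[k])
cn=max(cv2.findContours(m,0,cv2.CHAIN_APPROX_NONE)[0],key=len)[:,0].astype(float)
W=np.array([ray(c,u+215,v+155,.022) for u,v in cn])[:,:2]
# edge points by dock coordinates near initial guess
P=np.array([.598,-.126,-.32])
def loc(P):
    d=W-P[:2];co,s=np.cos(P[2]),np.sin(P[2]);return np.c_[co*d[:,0]+s*d[:,1],-s*d[:,0]+co*d[:,1]]
for it in range(4):
    L=loc(P);t=.012 if it==0 else .005
    f=(abs(L[:,0]+.11)<t)&(L[:,1]>-.05)&(L[:,1]<.04)
    r=(abs(L[:,1]+.088)<t)&(L[:,0]>-.1)&(L[:,0]<.05)
    q=(abs(L[:,1]-.048)<t)&(L[:,0]>-.1)&(L[:,0]<.0)
    b=(abs(L[:,0]-.058)<t)&(L[:,1]<-.05)&(L[:,1]>-.08)
    def res(P):
        L=loc(P);return np.r_[L[f,0]+.11,L[r,1]+.088,L[q,1]-.048,L[b,0]-.058]
    P=least_squares(res,P,loss='soft_l1',f_scale=.002).x
    rr=loc(P);print(P,f.sum(),r.sum(),q.sum(),b.sum(),(rr[f,0]+.11).mean(),(rr[r,1]+.088).mean(),(rr[q,1]-.048).mean(),(rr[b,0]-.058).mean())
np.save('P.npy',P)
for nm,p in dict(axis=(-.066,-.035,.058),knob=(-.122,-.070,.098),rel=(-.066+.066*np.cos(np.radians(272)),-.035+.066*np.sin(np.radians(272)),.098),cL=(0,.027,.067),cR=(0,-.027,.067)).items():
    w=dock(P,p);pp=proj(c,w);print(nm,w,(pp-[215,155])*6)
    print(proj(load('scene0.npz'),w))
E
```

```text
[  14   12   59   73 2676]
[ 0.46504124 -0.09667039 -1.84793802] 0 0 7 7 nan nan -1.0637446359990485e-05 3.747156093637397e-06
[ 0.38137099 -0.30370203 -1.93170825] 0 0 27 0 nan nan 1.5833500385075015e-05 nan
[ 0.38137099 -0.30370203 -1.93170825] 0 0 0 0 nan nan nan nan
[ 0.38137099 -0.30370203 -1.93170825] 0 0 0 0 nan nan nan nan
axis [ 0.37193228 -0.22959461  0.058     ] [492.09408556 734.78244521]
[349.73052656 237.87016073]
knob [ 0.35896229 -0.16484293  0.098     ] [359.76807733 759.73328046]
[344.56824248 234.18556175]
rel [ 0.30940855 -0.20845736  0.098     ] [454.22176683 864.50240259]
[369.68063962 233.31542738]
cL [ 0.40663152 -0.31323648  0.067     ] [662.8768454  659.02087432]
[351.72430001 221.66615123]
cR [ 0.35611046 -0.29416759  0.067     ] [627.1210263  764.32074313]
[365.20480564 228.31443267]<stdin>:23: RuntimeWarning: Mean of empty slice.
  ret = ret.dtype.type(ret / rcount)
```

```bash
cat > fit.py <<'E'
from h import *
from scipy.optimize import least_squares
c=load('top0.npz');im=c[0][155:250,215:305]
m=(im.min(2)>110).astype(np.uint8)
n,l,st,_=cv2.connectedComponentsWithStats(m);m=(l==l[50,60]).astype(np.uint8)
cn=max(cv2.findContours(m,0,cv2.CHAIN_APPROX_NONE)[0],key=len)[:,0].astype(float)
W=np.array([ray(c,u+215,v+155,.022) for u,v in cn])[:,:2]
C=np.array([ray(c,215+u/6-.4,155+v/6-.4,.022) for u,v in [(85,423),(338,508),(441,205)]])[:,:2]
D=np.array([[-.11,.048],[-.11,-.088],[.058,-.088]])
P=least_squares(lambda P:np.ravel([dock(P,[*d,0])[:2] for d in D]-C),[.6,-.12,-.3]).x;print(C,P)
def loc(P):
    d=W-P[:2];co,s=np.cos(P[2]),np.sin(P[2]);return np.c_[co*d[:,0]+s*d[:,1],-s*d[:,0]+co*d[:,1]]
for it in range(3):
    L=loc(P);t=.008
    S=[(abs(L[:,0]+.11)<t)&(L[:,1]>-.06)&(L[:,1]<.04),(abs(L[:,1]+.088)<t)&(L[:,0]>-.1)&(L[:,0]<.05),
     (abs(L[:,1]-.048)<t)&(L[:,0]>-.1)&(L[:,0]<.0),(abs(L[:,0]-.058)<t)&(L[:,1]<-.05)&(L[:,1]>-.08)]
    def E(P):
        L=loc(P);return [L[S[0],0]+.11,L[S[1],1]+.088,L[S[2],1]-.048,L[S[3],0]-.058]
    P=least_squares(lambda P:np.concatenate(E(P)),P,loss='soft_l1',f_scale=.002).x
    print(P,[(len(e),e.mean().round(4)) for e in E(P)])
np.save('P.npy',P)
E
cat >>h.py <<'E'
def rep(P,c=None,o=(0,0),k=1):
    g=lambda a,r:(-.066+r*np.cos(np.radians(a)),-.035+r*np.sin(np.radians(a)))
    for nm,p in dict(axis=(-.066,-.035,.058),knob=(*g(212,.066),.098),rel=(*g(272,.066),.098),cas=(0,0,.08),cL=(0,.027,.067),cR=(0,-.027,.067)).items():
        w=dock(P,p);print(nm,w.round(4),((proj(c,w)-o)*k).round(1) if c else '')
E
python3 - <<'E'
import fit;from h import *
rep(fit.P,fit.c,(215,155),6);rep(fit.P,load('scene0.npz'),(190,200),6)
E
```

```text
[[ 0.53612236 -0.02683438]
 [ 0.49058788 -0.15476304]
 [ 0.64753574 -0.21007769]] [ 0.62326458 -0.108475   -0.34203391]
[ 0.62348391 -0.1083377  -0.34673069] [(31, np.float64(0.0004)), (46, np.float64(0.0006)), (30, np.float64(-0.0009)), (9, np.float64(-0.0017))]
[ 0.6234705  -0.10835834 -0.34689268] [(32, np.float64(0.0004)), (46, np.float64(0.0006)), (31, np.float64(-0.0009)), (9, np.float64(-0.0017))]
[ 0.6234705  -0.10835834 -0.34689268] [(32, np.float64(0.0004)), (46, np.float64(0.0006)), (31, np.float64(-0.0009)), (9, np.float64(-0.0017))]
axis [ 0.5495 -0.1188  0.058 ] [261.4 379.4]
knob [ 0.485  -0.1327  0.098 ] [288.9 496.4]
rel [ 0.5292 -0.1816  0.098 ] [389.2 404. ]
cas [ 0.6235 -0.1084  0.08  ] [237.5 224.8]
cL [ 0.6326 -0.083   0.067 ] [187.5 213.5]
cR [ 0.6143 -0.1338  0.067 ] [289.6 248. ]
axis [ 0.5495 -0.1188  0.058 ] [497.4 209.7]
knob [ 0.485  -0.1327  0.098 ] [636.  155.5]
rel [ 0.5292 -0.1816  0.098 ] [612.4  96.4]
cas [ 0.6235 -0.1084  0.08  ] [355.4 133.1]
cL [ 0.6326 -0.083   0.067 ] [305.7 171.9]
cR [ 0.6143 -0.1338  0.067 ] [404.4 145.5]
```

The fit matches the pictures: knob (0.485,-0.133), axis (0.5495,-0.119), release (0.529,-0.182), yaw -0.347. I'll swing round clear of the incubator to a point above the knob.

Request:
jog_arm:
  turn:
    - [0,0,0]
    - [0,0,0]
    - [0,0,0]
    - [0,0,0]
    - [0,0,0]
    - [0,0,0]
    - [0,0,0]
    - [0,0,0]
    - [0,0,0]
    - [0,0,0]
    - [0,0,0]
    - [0,0,0]
  dp:
    - [0.006,0.03,0]
    - [0.014,0.07,0]
    - [0.022,0.11,0]
    - [0.03,0.15,0]
    - [0.038,0.19,0]
    - [0.046,0.23,0]
    - [0.06,0.27,0]
    - [0.08,0.31,0]
    - [0.11,0.345,0]
    - [0.145,0.38,0]
    - [0.18,0.41,0]
    - [0.2,0.425,0]
  gripper: [45,45,45,45,45,45,45,45,45,45,45,45]
  newtons: 12

```text
time: 1.3
eef_pos: [0.469, -0.1376, 0.4046]
tool_rot: [-0.221, 0.975, 0.0, 0.0]
wrist_force: [-0.4, 0.0, -0.6]
finger_gap: 0.0391
finger_force: 0.0
```

Request:
jog_arm:
  turn:
    - [0,0,0]
    - [0,0,0]
    - [0,0,0]
    - [0,0,0]
  dp:
    - [0.01,0.005,-0.02]
    - [0.018,0.007,-0.05]
    - [0.018,0.007,-0.06]
    - [0.018,0.007,-0.06]
  gripper: [45,45,45,45]

```text
time: 1.7
eef_pos: [0.4846, -0.133, 0.343]
tool_rot: [-0.219, 0.976, 0.001, -0.002]
wrist_force: [0.5, 0.5, 0.3]
finger_gap: 0.039
finger_force: 0.0
```

```bash
python3 - <<'E'
from h import *
s=env.state();print(s['time'],s['eef_pos'],s['tool_rot'],s['finger_gap'])
ims=[]
for n,(u,v,w,h) in dict(top=(200,140,120,110),scene=(250,150,120,110)).items():
    c=cam(n);np.savez(n+'1.npz',*c);ims.append(cv2.resize(c[0][v:v+h,u:u+w],None,fx=3.3,fy=5*.66,interpolation=2))
cv2.imwrite('pics/p1.png',np.hstack(ims)[:,:,::-1])
E
```

```text
1.7 [ 0.48460382 -0.13301993  0.34302729] [-2.19025955e-01  9.75715784e-01  5.12232207e-04 -2.46536808e-03] 0.03897657934107429
```

View pics/p1.png

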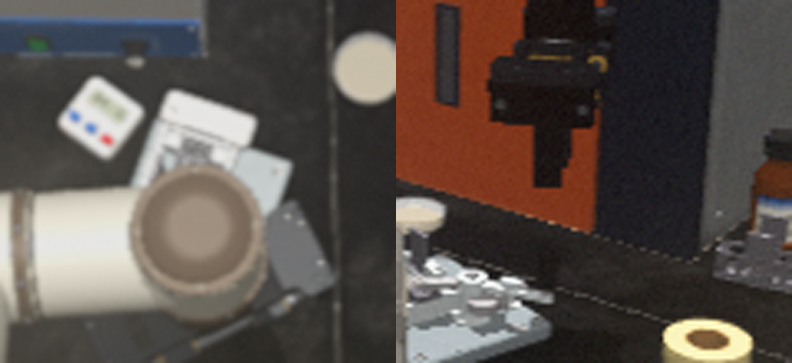

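The gripper is over the knob: the scene view has the fingers at (296,206) and the knob expected at (296,226). Next: lower and pinch.

Request:
jog_arm:
  turn:
    - [0,0,0]
    - [0,0,0]
    - [0,0,0]
    - [0,0,0]
    - [0,0,0]
    - [0,0,0]
    - [0,0,0]
    - [0,0,0]
    - [0,0,0]
    - [0,0,0]
    - [0,0,0]
  dp:
    - [0,0,-0.02]
    - [0,0,-0.04]
    - [0,0,-0.055]
    - [0,0,-0.07]
    - [0,0,-0.082]
    - [0,0,-0.092]
    - [0,0,-0.092]
    - [0,0,-0.092]
    - [0,0,-0.092]
    - [0,0,-0.092]
    - [0,0,-0.092]
  gripper: [45,45,45,45,45,45,45,0,0,0,0]
  newtons: 12

```text
time: 2.9
eef_pos: [0.4852, -0.1329, 0.2532]
tool_rot: [-0.219, 0.976, 0.0, 0.0]
wrist_force: [-0.1, 1.1, 2.1]
finger_gap: 0.0157
finger_force: 12.0
```

```bash
python3 - <<'E'
import numpy as np
for a in np.linspace(0,1.07,12)[1:]:
    b=np.radians(212)-.347+a;b0=b-a;print(np.round(.066*np.array([np.cos(b)-np.cos(b0),np.sin(b)-np.sin(b0)]),4))
E
```

```text
[ 0.0017 -0.0062]
[ 0.0039 -0.0122]
[ 0.0067 -0.018 ]
[ 0.0101 -0.0234]
[ 0.014  -0.0286]
[ 0.0183 -0.0333]
[ 0.0231 -0.0375]
[ 0.0283 -0.0413]
[ 0.0338 -0.0446]
[ 0.0396 -0.0473]
[ 0.0457 -0.0494]
```

The gap is 15.7 mm, so the fingers hold the knob. Now sweep.

Request:
jog_arm:
  turn:
    - [0,0,2]
    - [0,0,4]
    - [0,0,6]
    - [0,0,9]
    - [0,0,12]
    - [0,0,15]
    - [0,0,18]
    - [0,0,20]
    - [0,0,23]
    - [0,0,25]
    - [0,0,27]
    - [0,0,27]
  dp:
    - [0.002,-0.006,0]
    - [0.004,-0.012,0]
    - [0.007,-0.018,0]
    - [0.01,-0.0235,0]
    - [0.014,-0.0285,0]
    - [0.0185,-0.0335,0]
    - [0.023,-0.0375,0]
    - [0.0285,-0.0415,0]
    - [0.034,-0.0445,0]
    - [0.0395,-0.0475,0]
    - [0.045,-0.0495,0]
    - [0.045,-0.0495,0]
  gripper: [0,0,0,0,0,0,0,0,0,0,0,0]

```text
time: 4.1
eef_pos: [0.5301, -0.1825, 0.2531]
tool_rot: [-0.441, 0.898, 0.0, -0.001]
wrist_force: [-2.3, 0.7, 4.1]
finger_gap: 0.0156
finger_force: 12.0
```

Request:
jog_arm:
  turn:
    - [0,0,0]
    - [0,0,0]
    - [0,0,0]
    - [0,0,0]
  dp:
    - [0,0,0]
    - [0,0,0]
    - [0,0,0]
    - [0,0,0]
  gripper: [0,40,40,40]

```text
time: 4.5
eef_pos: [0.5304, -0.1824, 0.2526]
tool_rot: [-0.441, 0.898, -0.0, 0.0]
wrist_force: [0.0, 1.7, 0.7]
finger_gap: 0.0305
finger_force: 0.0
```

Request:
jog_arm:
  turn:
    - [0,0,0]
    - [0,0,0]
    - [0,0,0]
    - [0,0,-7]
    - [0,0,-14]
    - [0,0,-22]
    - [0,0,-30]
    - [0,0,-38]
    - [0,0,-46]
    - [0,0,-54]
    - [0,0,-62]
    - [0,0,-68]
  dp:
    - [0,0,0.02]
    - [0,0,0.05]
    - [0,0,0.08]
    - [0.003,0.003,0.105]
    - [0.015,0.012,0.12]
    - [0.03,0.024,0.12]
    - [0.045,0.036,0.12]
    - [0.06,0.048,0.12]
    - [0.075,0.06,0.12]
    - [0.087,0.069,0.12]
    - [0.093,0.074,0.12]
    - [0.093,0.074,0.12]
  gripper: [40,40,40,60,80,98,98,98,98,98,98,98]

```text
time: 5.7
eef_pos: [0.6242, -0.1076, 0.3721]
tool_rot: [0.138, 0.99, 0.0, 0.0]
wrist_force: [0.2, 0.4, 0.4]
finger_gap: 0.0849
finger_force: 0.0
```

Request:
jog_arm:
  turn:
    - [0,0,-4.2]
    - [0,0,-4.2]
    - [0,0,-4.2]
  dp:
    - [0,0,0]
    - [0,0,0]
    - [0,0,0]
  gripper: [98,98,98]

```text
time: 6.0
eef_pos: [0.6233, -0.1084, 0.3726]
tool_rot: [0.172, 0.985, 0.0, 0.0]
wrist_force: [0.3, 0.2, 0.8]
finger_gap: 0.085
finger_force: 0.0
```

```bash
python3 - <<'E'
from h import *
s=env.state();print(s['time'],s['eef_pos'],s['tool_rot'],s['finger_gap'])
ims=[]
for n,(u,v,w,h) in dict(top=(200,140,120,110),scene=(215,150,120,110)).items():
    c=cam(n);np.savez(n+'2.npz',*c);ims.append(cv2.resize(c[0][v:v+h,u:u+w],None,fx=3.3,fy=3.3,interpolation=2))
cv2.imwrite('pics/p2.png',np.hstack(ims)[:,:,::-1])
E
```

```text
6.0 [ 0.62329122 -0.10844026  0.37256659] [1.71920736e-01 9.85110786e-01 1.17099469e-05 3.42307348e-06] 0.08503681547303858
```

View pics/p2.png

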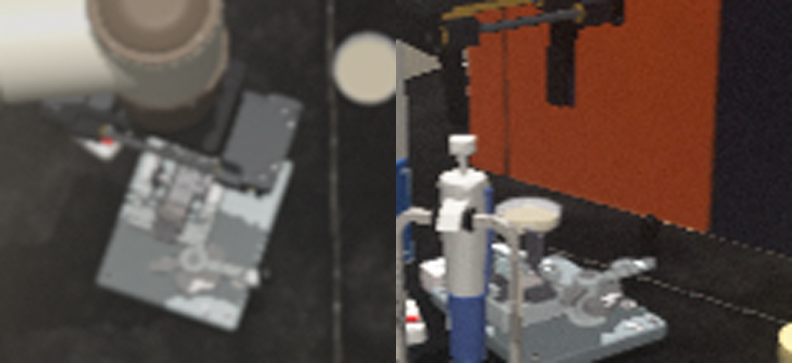

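The top view shows the lever arm swung round to (262,275) in the crop, at the release bearing. The gripper is open, centred over the cassette and square to the dock. I'll lower it until the fingertips are just above the lips, then pinch.

Request:
jog_arm:
  turn:
    - [0,0,0]
    - [0,0,0]
    - [0,0,0]
    - [0,0,0]
    - [0,0,0]
    - [0,0,0]
    - [0,0,0]
    - [0,0,0]
    - [0,0,0]
    - [0,0,0]
  dp:
    - [0,0,-0.02]
    - [0,0,-0.04]
    - [0,0,-0.06]
    - [0,0,-0.08]
    - [0,0,-0.1]
    - [0,0,-0.11]
    - [0,0,-0.12]
    - [0,0,-0.128]
    - [0,0,-0.134]
    - [0,0,-0.134]
  gripper: [98,98,98,98,98,98,98,98,98,98]

```text
time: 7.1
eef_pos: [0.6231, -0.1085, 0.2382]
tool_rot: [0.173, 0.985, -0.0, -0.0]
wrist_force: [-0.6, -0.2, 1.0]
finger_gap: 0.0853
finger_force: 0.0
```

Request:
jog_arm:
  turn:
    - [0,0,0]
    - [0,0,0]
    - [0,0,0]
    - [0,0,0]
    - [0,0,0]
    - [0,0,0]
    - [0,0,0]
    - [0,0,0]
  dp:
    - [0,0,0]
    - [0,0,0]
    - [0,0,0]
    - [0,0,0]
    - [0,0,0]
    - [0,0,0]
    - [0,0,0]
    - [0,0,0]
  gripper: [40,40,40,40,40,40,40,40]
  newtons: 15

```text
time: 7.9
eef_pos: [0.6234, -0.1084, 0.2393]
tool_rot: [0.173, 0.985, 0.0, 0.0]
wrist_force: [-0.6, 1.0, 3.7]
finger_gap: 0.0405
finger_force: 15.0
```

The gap is 40.5 mm, so both catches are fully in. Next: raise the grip slightly and lift straight up.

Request:
jog_arm:
  turn:
    - [0,0,0]
    - [0,0,0]
    - [0,0,0]
    - [0,0,0]
    - [0,0,0]
    - [0,0,0]
    - [0,0,0]
    - [0,0,0]
  dp:
    - [0,0,0]
    - [0,0,0]
    - [0,0,0.002]
    - [0,0,0.005]
    - [0,0,0.009]
    - [0,0,0.014]
    - [0,0,0.02]
    - [0,0,0.02]
  gripper: [30,30,30,30,30,30,30,30]
  newtons: 22

```text
time: 8.7
eef_pos: [0.6236, -0.1085, 0.26]
tool_rot: [0.173, 0.985, 0.0, 0.001]
wrist_force: [0.1, -1.1, -1.2]
finger_gap: 0.0398
finger_force: 22.0
```

Only about the cassette's weight is felt, so nothing is snagging. Continue the lift.

Request:
jog_arm:
  turn:
    - [0,0,0]
    - [0,0,0]
    - [0,0,0]
    - [0,0,0]
    - [0,0,0]
    - [0,0,0]
    - [0,0,0]
    - [0,0,0]
    - [0,0,0]
    - [0,0,0]
    - [0,0,0]
    - [0,0,0]
  dp:
    - [0,0,0.008]
    - [0,0,0.018]
    - [0,0,0.03]
    - [0,0,0.042]
    - [0,0,0.054]
    - [0,0,0.066]
    - [0,0,0.078]
    - [0,0,0.09]
    - [0,0,0.1]
    - [0,0,0.106]
    - [0,0,0.11]
    - [0,0,0.11]
  gripper: [30,30,30,30,30,30,30,30,30,30,30,30]

```text
time: 9.9
eef_pos: [0.6233, -0.1084, 0.3691]
tool_rot: [0.173, 0.985, 0.0, 0.0]
wrist_force: [-0.4, 0.8, -2.2]
finger_gap: 0.04
finger_force: 22.0
```

Request:
jog_arm:
  turn:
    - [0,0,0]
    - [0,0,0]
    - [0,0,0]
    - [0,0,0]
    - [0,0,0]
    - [0,0,0]
  dp:
    - [0,0,0]
    - [0,0,0]
    - [0,0,0]
    - [0,0,0]
    - [0,0,0]
    - [0,0,0]
  gripper: [30,30,30,30,30,30]

```text
time: 10.5
eef_pos: [0.6232, -0.1085, 0.3687]
tool_rot: [0.173, 0.985, -0.0, -0.0]
wrist_force: [0.4, 0.1, -1.8]
finger_gap: 0.0398
finger_force: 22.0
```

```bash
python3 - <<'E'
from h import *
s=env.state();print(s['time'],s['eef_pos'],s['wrist_force'],s['finger_gap'])
ims=[]
for n,(u,v,w,h) in dict(top=(200,140,120,110),scene=(200,140,120,110)).items():
    c=cam(n);ims.append(cv2.resize(c[0][v:v+h,u:u+w],None,fx=3.3,fy=3.3,interpolation=2))
cv2.imwrite('pics/p3.png',np.hstack(ims)[:,:,::-1])
E
```

```text
10.5 [ 0.62324768 -0.10846638  0.36869295] [ 0.40982017  0.09226026 -1.77388694] 0.03980497854584806
```

View pics/p3.png

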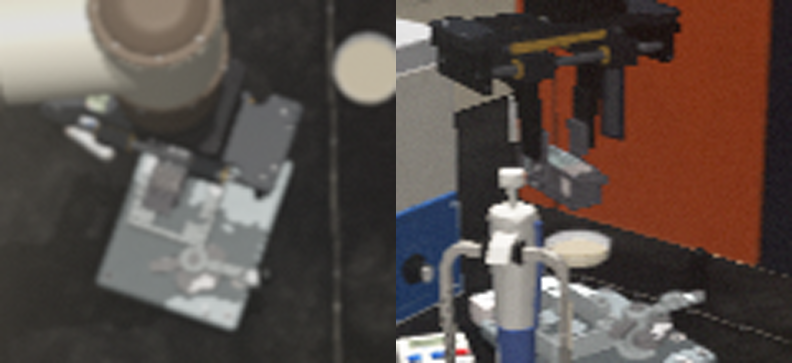

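The cassette is held above the dock at about (570,180) in the right half, and the lever is still at the release bearing. I'll check its level against the projected corners.

```bash
python3 - <<'E'
from h import *
from fit import P
c=cam('scene');s=np.array([200,140]);im=cv2.resize(c[0][170:215,225:275],None,fx=12,fy=12,interpolation=2)
for x in(-.043,.043):
  for y in(-.014,.014):
    for z in(0,.029):
        q=(proj(c,dock(P,(x,y,.1515+z)))+.5-[225,170])*12;cv2.circle(im,tuple(int(k) for k in q),4,(255,0,0) if z==0 else (0,255,0),-1)
cv2.imwrite('pics/p4.png',im[:,:,::-1])
E
```

```text
[[ 0.53612236 -0.02683438]
 [ 0.49058788 -0.15476304]
 [ 0.64753574 -0.21007769]] [ 0.62326458 -0.108475   -0.34203391]
[ 0.62348391 -0.1083377  -0.34673069] [(31, np.float64(0.0004)), (46, np.float64(0.0006)), (30, np.float64(-0.0009)), (9, np.float64(-0.0017))]
[ 0.6234705  -0.10835834 -0.34689268] [(32, np.float64(0.0004)), (46, np.float64(0.0006)), (31, np.float64(-0.0009)), (9, np.float64(-0.0017))]
[ 0.6234705  -0.10835834 -0.34689268] [(32, np.float64(0.0004)), (46, np.float64(0.0006)), (31, np.float64(-0.0009)), (9, np.float64(-0.0017))]
```

View pics/p4.png

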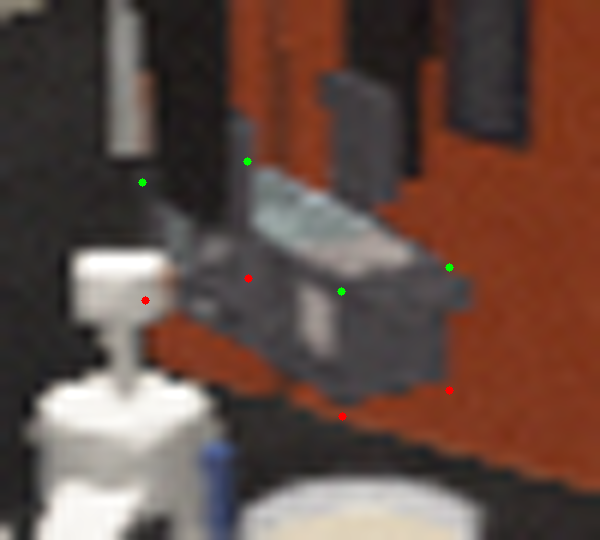

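The projected level corners match the cassette to within a couple of degrees: near bottom corner seen at (342,400) against (342,415) expected. It is level and about 13 cm up, so I'll hand in.

```bash
python3 -c "
from rig import env
print(env.finish_job())"
```

```text
the job is handed in; nothing more can be done
None
```

I put the lever in the release notch, pinched both catches and lifted the cassette out level; the job was handed in still holding it about 13 cm above its seat, but no verdict came back.

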